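# Sort ribbed rollers by pitch on notched gauges

## Task

Sort the two ribbed wooden texture rollers by rib spacing: gently seat each one in the sloping notched gauge whose tooth spacing matches its ribs, the roller in line with the cradle and fully home so that the teeth sit in its grooves, and its square ends just outside the two ends of the cradle. Leave both rollers resting there, and do not disturb the two small pots or the glaze tile.

Things in the scene. Friction and masses are not known exactly. Their poses are not given: they have to be found in the camera images.
- coarse_roller_mid (a point): middle of the coarse-ribbed wooden texture roller, on its axis. Roller 196 mm long along its x axis, 8 rib rings 21 mm apart, 30 mm across crests, 20 mm across grooves, a groove exactly at the middle. Lies with its axis 18 mm above the worktop, roughly crosswise (within 25 degrees of left-right), at the left or right place. Both ends alike, fits either way round
- fine_roller_mid (a point): middle of the fine-ribbed wooden texture roller, on its axis. Roller 196 mm long along its x axis, 14 rib rings 12 mm apart, 30 mm across crests, 20 mm across grooves, a groove exactly at the middle. Lies with its axis 18 mm above the worktop, roughly crosswise (within 25 degrees of left-right), at the left or right place. Both ends alike, fits either way round
- coarse_roller: the coarse roller itself, same frame as its middle, x its long axis. The ribbed part is 168 mm long; the last 12 mm of either end is a dark wooden block 36 mm square, on which it lies. About 0.16 kg
- fine_roller: the fine roller itself, same frame as its middle, x its long axis. The ribbed part is 168 mm long; the last 12 mm of either end is a dark wooden block 36 mm square, on which it lies. About 0.16 kg
- coarse_gauge_seat (a point): where the middle of the coarse roller's axis lies when fully home in the coarse gauge, 86 mm above the worktop. Frame tilted with the gauge: x up the slope (30 degrees above level, low end towards the robot), z out of the cradle (30 degrees from vertical, leaning to the robot), y across. Steel V faces at 45 degrees, vertex 21 mm below; their top edges are 1 to 3 mm below this point along z
- fine_gauge_seat (a point): where the middle of the fine roller's axis lies when fully home in the fine gauge, 86 mm above the worktop. Frame tilted with the gauge: x up the slope (30 degrees above level, low end towards the robot), z out of the cradle (30 degrees from vertical, leaning to the robot), y across. Steel V faces at 45 degrees, vertex 21 mm below; their top edges are 1 to 3 mm below this point along z
- coarse_gauge: coarse gauge: fixed plywood stand, steel V cradle in two parts, 30 to 79 mm either side of the seat; the 60 mm gap between is for the fingers (board 30 mm below seat). Brass teeth 4 mm proud, 21 mm apart, 2 a face in each part, enter the roller's grooves; unmatched or off the teeth it stays about 5 mm proud. Origin under seat, x level to the high end. 66 mm wide. May stand left or right
- fine_gauge: fine gauge: fixed plywood stand, steel V cradle in two parts, 30 to 79 mm either side of the seat; the 60 mm gap between is for the fingers (board 30 mm below seat). Brass teeth 4 mm proud, 12 mm apart, 4 a face in each part, enter the roller's grooves; unmatched or off the teeth it stays about 5 mm proud. Origin under seat, x level to the high end. 66 mm wide. May stand left or right
- green_pot: bystander: small white pot with green lid, 62 mm wide, 65 mm tall, loose, origin under its centre
- glaze_tile: bystander: small flat test tile with orange-brown glaze, 62x40x9 mm, loose, origin under its centre, between the gauges
- white_pot: bystander: small plain white lidded pot, 54 mm wide, 51 mm tall, loose, origin under its centre, between the high ends of the gauges

How it is judged (in metres and radians):
At the end, for the whole second after the job is handed in: Each roller rests, let go and still, in the gauge of its own pitch: its middle within 6 mm of the seat along the cradle, 3 mm across it and 2.5 mm in depth, its axis within 2 degrees of the cradle's (x of coarse_roller_mid in the frame of coarse_gauge_seat between -0.006 and 0.006 m and y of coarse_roller_mid in the frame of coarse_gauge_seat between -0.003 and 0.003 m and z of coarse_roller_mid in the frame of coarse_gauge_seat between -0.0025 and 0.0025 m and angle between the x axis of coarse_roller_mid and the x axis of coarse_gauge_seat, either way round below 0.035 rad and linear speed of each of coarse_roller, fine_roller below 0.02 m/s and x of fine_roller_mid in the frame of fine_gauge_seat between -0.006 and 0.006 m and y of fine_roller_mid in the frame of fine_gauge_seat between -0.003 and 0.003 m and z of fine_roller_mid in the frame of fine_gauge_seat between -0.0025 and 0.0025 m and angle between the x axis of fine_roller_mid and the x axis of fine_gauge_seat, either way round below 0.035 rad); the robot touches nothing.
It fails at once if a roller is slammed or forced against a gauge (over 40 N) (contact force between any of coarse_roller, fine_roller and coarse_gauge above 40 N or contact force between any of coarse_roller, fine_roller and fine_gauge above 40 N).
It fails at once if a small pot or the glaze tile is moved by more than 30 mm (distance of any of green_pot, glaze_tile, white_pot from where it was at the start of the episode above 0.03 m).
It also fails if it takes over 50 s, if anything falls off the work surface, if the arm or the gripper's body presses on something with over 40 N, if the wrist force passes 120 N, or if a joint passes its speed limit or range.

## Robot

A 6-joint arm with a two-finger parallel gripper is mounted at the origin on a cart in front of the work surface, level with it; the furniture and walls round the work are solid. World frame = base frame: x ahead of the robot, y to its left, z up, the work surface at z = 0. Lengths are in m, angles in degrees, forces in N, time in s.
With the tool pointing down it reaches from about 0.375 to 0.9 m from the base axis. Payload 3.1 kg.
Tool frame: the origin (TCP) lies between the finger pads; the fingertips stand 22 mm ahead of it and the grasp point (between the pads) lies 3 mm ahead of it; y points along the fingers, x is the direction in which the jaws open and shut, and the axes are right-handed (so a half turn about y gives the same grasp; the last joint's range is limited). The gripper opens to 87 mm and grips with 3 to 60 N. Pads are 19 mm wide; open, the fingers measure 117 mm over their backs; the gripper's body (75 mm by 190 mm) begins 51 mm behind the grasp point.
Start: joints at [-80.472, 30.224, 82.088, -0, 67.689, -10.227], TCP at [0.211, -0.588, 0.245] pointing down, gripper open.
Joint ranges: [-176.69, 176.69], [-43.24, 126.21], [12.49, 139.97], [-82, 262], [0, 151.66], [-163.58, 163.58]. Speed limits (degrees/s): [159.86, 159.86, 180, 180, 180, 180].

## Interface

Orientations are given as a 3x3 rotation matrix whose columns are the frame's x, y, z axes.
In Python, from rig import bot, imaging, workorder gives the robot as it stands. The module is installed in compiled form; this text tells all that it offers.
- The arm moves only by the tool drive_tool, never from a script. Its argument "commands" is a list of rows, each an object of numbers: "dx", "dy", "dz": the shift along the tool's x, y, z normalised to -1 to 1, where 1 is 4 cm; "wx", "wy", "wz": the turn, a rotation vector about the tool's x, y, z normalised to -1 to 1, where 1 is pi/2 rad; "grip": the finger opening in mm, from 0 to 87. In form: [{"dx": .., "dy": .., "dz": .., "wx": .., "wy": .., "wz": .., "grip": ..}, ...]. A call has 1 to 8 rows; each row shifts and turns the commanded pose from where the row before left it, along the tool's axes as they then stand; what a row does not reach is not made up. A row lasts 1/8 s, in which the tool goes at most 62.5 mm and 10.7 degrees, less where a joint would pass 70% of its speed; a pose out of reach is approached as far as the arm can. A call with a number of a shift or a turn outside -1 to 1 is refused whole. A call with a gripper value outside its range is refused whole. The fingers move at their own pace and stop on an object; the grip force is fixed at half the most. Time passes only in rows, so rows that do not move let the fingers close. It gives the time, the measured TCP pose, the force and the opening at its end, in the units of the state.
- bot.read_state(): the state, without advancing time (a new reading comes with each control period).
- imaging.capture(name): name is "scene" or "top" or "wrist"; returns (picture, depth): 420x560x3 uint8, red, green, blue; 420x560 float32, m along the optical axis (not along the pixel's ray), 0 where there is no reading.
- imaging.get_calibration(name): a dict with "mtx" (3x3 intrinsics, pixels), "world_to_cam" (4x4, takes a point from world to camera coordinates). Camera axes: x right, y down, z forward; pixel columns grow to the right and rows downward; lengths in m; the calibration is good to about 2 mm. A picture is of the moment at which its call begins: read the wrist's pose just before it. get_calibration takes no time and is no camera call; for the wrist camera it gives the pose at the moment of the call.
- workorder.hand_in(): hands the job in, once; it reports no verdict.
The state is a dict: "time_s": time; "joint_positions": joint angles; "qvel": joint speeds; "tau": joint torques, N m; "position": TCP position; "tcp_rot": TCP orientation; "force": force on the tool from outside, world axes, zero at the start; "moment": the same for the moment, N m; "opening": opening from 0.0 (shut) to 1.0 (fully open).
Only numpy, scipy, OpenCV 4.12 (cv2) and the standard library are available. Lean on these libraries where they do the work, as an engineer would, in place of code of your own. Each camera call takes 0.05 s, during which the arm holds its last target. There are 200 camera calls.

## Working session

There is one attempt and no reset: what is moved stays moved. The work goes in short steps, Python scripts to look and compute and a tool call to move; the robot and the scene stay as the last step left them, time stands still between calls to the robot, and variables do not carry over. Pictures are saved under pics/ and viewed, on a budget of 10 in all, crops included, one or two more only if the job needs it, and the job is handed in when it is done.

Besides the shell and the picture viewer there is one more tool, called after "Request:" as name(argument=value, ...), one argument or row to a line, values as JSON. drive_tool: Moves the arm, as the interface text tells. Its arguments: {"type":"object","properties":{"commands":{"type":"array"}},"required":["commands"]}

```bash
mkdir -p pics; python3 - <<'E'
from rig import bot, imaging
import numpy as np, cv2
s=bot.read_state(); print(s)
for n in ("scene","top"):
    p,d=imaging.capture(n); c=imaging.get_calibration(n)
    np.savez(n+".npz",p=p,d=d,K=c["mtx"],T=c["world_to_cam"])
    cv2.imwrite(f"pics/{n}.png",p[:,:,::-1]); print(n,c)
E
```

```text
{'time_s': 0.0, 'joint_positions': array([-8.04691885e+01,  3.02786313e+01,  8.21569846e+01, -3.01683888e-03,
        6.76876995e+01, -1.02291138e+01]), 'qvel': array([ 0.01629122, -0.0309547 ,  0.00718986,  0.04385723,  0.06395358,
        0.0965013 ]), 'tau': array([-7.00044166e-04, -4.40039349e+01, -1.76592708e+01,  6.32393430e-02,
        5.82275062e-02, -1.73384715e-04]), 'position': array([ 0.21118018, -0.58751174,  0.24357184]), 'tcp_rot': array([[ 3.38098184e-01, -4.04405721e-04,  9.41110756e-01],
       [-9.41108440e-01,  2.11448481e-03,  3.38098261e-01],
       [-2.12669326e-03, -9.99997683e-01,  3.34313836e-04]]), 'force': array([ 0.28557128, -0.61662428, -0.13171272]), 'moment': array([-0.05620244,  0.0283351 ,  0.00266967]), 'opening': 0.9985408979559186}
scene {'mtx': array([[454.55359308,   0.        , 282.04164318],
       [  0.        , 454.55359308, 209.4924101 ],
       [  0.        ,   0.        ,   1.        ]]), 'world_to_cam': array([[ 0.69044956, -0.72337577, -0.00262716, -0.53659234],
       [-0.32632058, -0.30822194, -0.89359617,  0.20088446],
       [ 0.64559607,  0.61784038, -0.4488641 ,  0.77309725],
       [ 0.        ,  0.        ,  0.        ,  1.        ]])}
top {'mtx': array([[492.33144429,   0.        , 277.10668648],
       [  0.        , 492.33144429, 208.58920085],
       [  0.        ,   0.        ,   1.        ]]), 'world_to_cam': array([[ 0.02053916, -0.99974149,  0.00975209, -0.22908704],
       [-0.98734021, -0.02181693, -0.1571093 ,  0.55727687],
       [ 0.15728145, -0.00640173, -0.98753307,  1.13460042],
       [ 0.        ,  0.        ,  0.        ,  1.        ]])}
```

View images.

View pics/top.png

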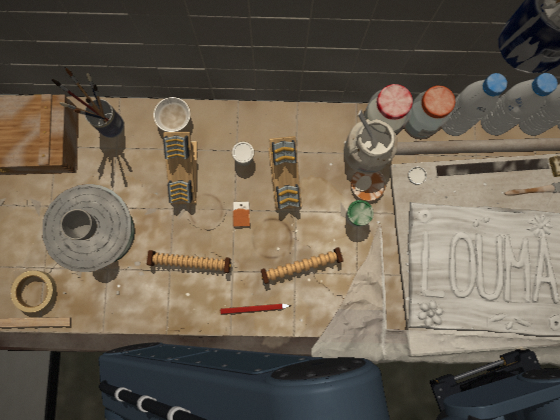

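View pics/scene.png

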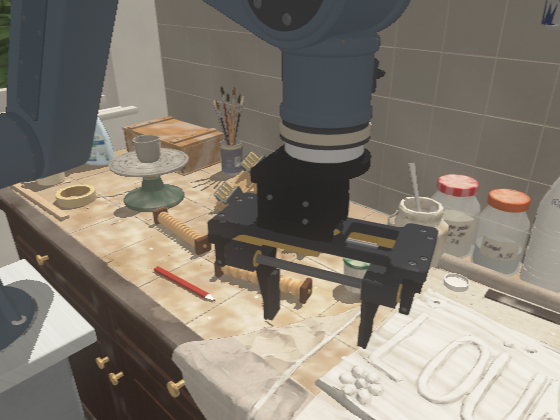

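```bash
cat > h.py <<'E'
import numpy as np, cv2
def load(n):
    z=np.load(n+".npz"); return z["p"],z["d"],z["K"],z["T"]
def world(d,K,T):
    v,u=np.mgrid[:d.shape[0],:d.shape[1]]
    P=np.stack([(u-K[0,2])/K[0,0]*d,(v-K[1,2])/K[1,1]*d,d],-1)
    W=(P-T[:3,3])@T[:3,:3]; W[d==0]=np.nan
    return W
E
python3 - <<'E'
from h import *
p,d,K,T=load("top"); W=world(d,K,T)
cv2.imwrite("pics/crop.png",cv2.resize(p[125:285,140:350,::-1],None,fx=3.7,fy=3.7,interpolation=cv2.INTER_CUBIC))
# rollers
for n,(u0,u1,v0,v1) in {"L":(140,240,240,280),"R":(250,350,240,290)}.items():
    w=W[v0:v1,u0:u1].reshape(-1,3); m=w[:,2]>0.012; m&=w[:,2]<.06; w=w[m]
    c,(sx,sy),a=cv2.minAreaRect((w[:,:2]*1000).astype(np.float32)); 
    ax=np.linalg.svd(w[:,:2]-w[:,:2].mean(0))[2][0] if len(w)<4000 else 0
    print(n,len(w),w.mean(0),c,sx,sy,a,np.degrees(np.arctan2(ax[1],ax[0])),w[:,2].max())
for n,(u0,u1,v0,v1) in {"L":(160,200,130,215),"R":(268,304,135,217)}.items():
    w=W[v0:v1,u0:u1].reshape(-1,3); w=w[(w[:,2]>0.03)&(w[:,2]<.18)]
    c,(sx,sy),a=cv2.minAreaRect((w[:,:2]*1000).astype(np.float32)); print(n,len(w),c,sx,sy,a,w.min(0),w.max(0))
for n,(u,v) in dict(white=(243,151),green=(359,212),tile=(241,216),floor=(210,235),floor2=(240,280)).items(): print(n,W[v,u])
E
```

```text
L 958 [ 0.43308412 -0.00777213  0.02969983] (433.1937255859375, -9.273834228515625) 196.83055114746094 35.71653366088867 85.94490051269531 -94.14431256986761 0.04328866719898728
R 916 [ 0.42933785 -0.27982613  0.02991794] (429.20538330078125, -278.61529541015625) 35.84385681152344 197.2489471435547 17.054092407226562 -72.97269316169965 0.041749516416650374
L 1868 (665.3099365234375, 18.045791625976562) 188.48072814941406 70.8690185546875 7.315354824066162 [ 0.57178358 -0.01414437  0.03005905] [0.75588087 0.06489303 0.1300282 ]
R 1771 (645.5086669921875, -235.87484741210938) 159.74850463867188 62.1325798034668 7.735708236694336 [ 0.56339338 -0.27235055  0.03065638] [ 0.72707364 -0.19681047  0.12580056]
white [ 0.70228217 -0.13107155  0.04577902]
green [ 0.55534078 -0.41054805  0.06282   ]
tile [ 0.54677906 -0.12912877  0.01301744]
floor [ 0.49992435 -0.05310553 -0.00250706]
floor2 [ 0.39148753 -0.13075096 -0.00171818]
```

View pics/crop.png

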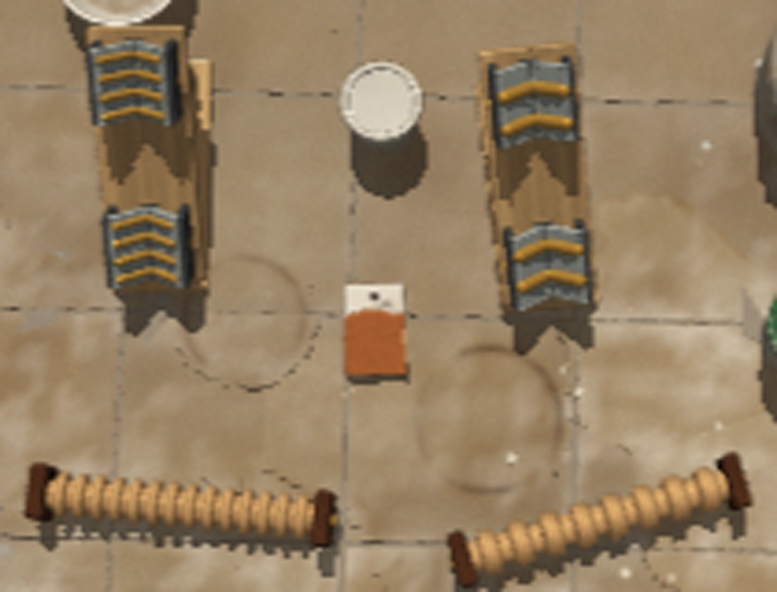

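```bash
cat >> h.py <<'E'
from scipy.optimize import least_squares
from scipy.spatial.transform import Rotation as Ro
def seatR(psi):
    return Ro.from_euler("z",psi).as_matrix()@Ro.from_euler("y",-30,degrees=True).as_matrix()
def brass(p):
    h=cv2.cvtColor(p,cv2.COLOR_RGB2HSV); return (h[...,0]>14)&(h[...,0]<27)&(h[...,1]>150)&(h[...,2]>110)
def gauge(p,W,c0,psi0,pitch):
    """fit seat x,y,z,yaw: V faces from depth, x from brass teeth (symmetric about seat)"""
    s=np.array([*c0,.086]); psi=psi0; B=brass(p)
    for it in range(6):
        L=(W-s)@seatR(psi)
        near=(abs(L[...,0])<.085)&(abs(L[...,0])>.026)&(abs(L[...,1])<.022)&(L[...,2]>-.03)&(L[...,2]<.006)
        b=L[near&B]; lo,hi=b[b[:,0]<0],b[b[:,0]>0]
        f=near&~B&(abs(L[...,1])<.018)
        P=W[f]
        g=lambda q:(lambda l:(l[:,2]+.021-abs(l[:,1]))/1.414)((P-(s+[*(seatR(psi)@[0,q[0],q[1]])]))@seatR(psi+q[2]))
        q=least_squares(g,[0,0,0],loss="soft_l1",f_scale=.001,x_scale=[.001,.001,.01]).x
        dx=(np.median(lo[:,0])+np.median(hi[:,0]))/2
        s=s+seatR(psi)@[dx,q[0],q[1]]; psi+=q[2]
    return s,np.degrees(psi),np.median(abs(g([0,0,0]))),len(P),len(b),(hi[:,0].mean()-lo[:,0].mean())
E
python3 - <<'E'
from h import *
p,d,K,T=load("top"); W=world(d,K,T)
print("fine",gauge(p,W,(.66,.02),np.radians(7),12))
print("coarse",gauge(p,W,(.645,-.236),np.radians(8),21))
E
```

```text
fine (array([0.64246251, 0.01824395, 0.08893391]), np.float64(2.2206109533888245), np.float64(0.0014889800874497336), 534, 168, np.float64(0.10819570111427805))
coarse (array([ 0.63086467, -0.23785425,  0.08554308]), np.float64(7.700170891806893), np.float64(0.0013664854389420686), 532, 175, np.float64(0.1053085651654512))
```

```bash
cat >> h.py <<'E'
def toolR(y,z):
    z=np.array(z,float); y=np.array(y,float); z-=y*(z@y)/(y@y); y/=np.linalg.norm(y); z/=np.linalg.norm(z)
    return np.stack([np.cross(y,z),y,z],1)
def plan(s,target,R=None,shift_frame_after=False):
    """shift in current tool axes (units of 4cm), turn as rotvec in tool axes (units of 90deg)"""
    Rt=np.array(s["tcp_rot"]); 
    print("t",round(s["time_s"],2),"F",np.round(s["force"],1),"pos",np.round(s["position"],4),"open",round(s["opening"]*87,1))
    d=np.array(target)-s["position"]
    print("shift now-axes",np.round(Rt.T@d/.04,3), "world",np.round(d,4))
    if R is not None:
        w=Ro.from_matrix(Rt.T@R).as_rotvec()
        print("turn",np.round(w/(np.pi/2),3),"deg",np.round(np.degrees(w),1),"shift after-turn",np.round(R.T@d/.04,3))
E
python3 - <<'E'
from h import *
from rig import bot,imaging
s=bot.read_state(); c=imaging.get_calibration("wrist"); T=c["world_to_cam"]
C=-T[:3,:3].T@T[:3,3]; R=s["tcp_rot"]
print("cam in tool",R.T@(C-s["position"])); print("cam axes in tool",np.round(R.T@T[:3,:3].T,3)); print(c["mtx"])
# look pose over coarse gauge: tool tilted like seat, tool z yaw 8
S=seatR(np.radians(7.7)); 
Rt=toolR([0,0,-1],[np.cos(np.radians(7.7)),np.sin(np.radians(7.7)),0])
plan(s,[.55,-.24,.30],Rt)
E
```

```text
cam in tool [-0.00019524 -0.14050376  0.06640939]
cam axes in tool [[ 1.    -0.001 -0.   ]
 [ 0.    -0.245  0.97 ]
 [-0.001 -0.97  -0.245]]
[[370.69937541   0.         282.68169474]
 [  0.         370.69937541 209.82530228]
 [  0.           0.           1.        ]]
t 0.1 F [ 0.2 -0.4 -0.5] pos [ 0.2112 -0.5876  0.2437] open 86.9
shift now-axes [-5.318 -1.394 10.91 ] world [0.3388 0.3476 0.0563]
turn [-0.     0.134 -0.001] deg [-0.  12.1 -0.1] shift after-turn [-7.477 -1.408  9.558]
```

Request:
drive_tool(
  commands=[
    {"wy": 0.067, "dx": -0.9, "dz": 0.4},
    {"wy": 0.067, "dx": -0.9, "dz": 0.4},
    {"dx": -0.9, "dz": 0.5},
    {"dx": -0.9, "dz": 0.5},
    {"dx": -0.9, "dz": 0.5},
    {"dx": -0.9, "dz": 0.6},
    {"dx": -0.9, "dz": 0.8},
    {"dx": -0.9, "dz": 0.8},
  ],
)

```text
schema error: expected keys dx, dy, dz, wx, wy, wz, grip
```

Request:
drive_tool(
  commands=[
    {"dz": 1},
    {"dz": 1},
    {"dz": 1},
    {"dz": 1},
    {"dz": 1},
    {"dz": 1},
    {"dz": 0.3},
    {"dz": 0},
  ],
)

```text
schema error: expected keys dx, dy, dz, wx, wy, wz, grip
```

```bash
cat >> h.py <<'E'
def snap(name):
    from rig import bot,imaging
    s=bot.read_state(); c=imaging.get_calibration("wrist"); p,d=imaging.capture("wrist")
    np.savez(name+".npz",p=p,d=d,K=c["mtx"],T=c["world_to_cam"]); cv2.imwrite(f"pics/{name}.png",p[:,:,::-1])
    return s,p,world(d,c["mtx"],c["world_to_cam"])
E
python3 - <<'E'
from h import *
s,p,W=snap("w1")
print(s["position"],s["joint_positions"],s["time_s"])
print("coarse",gauge(p,W,(.631,-.238),np.radians(7.7),21))
fl=W[(abs(W[...,2])<.008)];print("floor",np.median(fl,0))
E
```

```text
[ 0.21118853 -0.58760796  0.24366374] [-8.04715266e+01  3.02755908e+01  8.21463037e+01  7.81367424e-04
  6.76897695e+01 -1.02300235e+01] 0.1
coarse (array([nan, nan, nan]), np.float64(7.699999999999999), np.float64(nan), 0, 0, np.float64(nan))
floor [ 0.26718882 -0.41829083  0.00448149]
  return _methods._mean(a, axis=axis, dtype=dtype,
  ret = ret.dtype.type(ret / rcount)
h.py:28: RuntimeWarning: Mean of empty slice.
  return s,np.degrees(psi),np.median(abs(g([0,0,0]))),len(P),len(b),(hi[:,0].mean()-lo[:,0].mean())
```

View pics/w1.png

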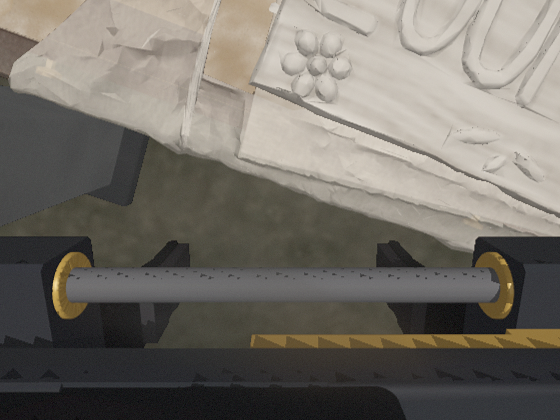

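Nothing moved yet (all seven keys are needed); the wrist view shows the gripper covering rows below ~240, so I'll keep targets in the upper half.

Request:
drive_tool(
  commands=[
    {"wx": 0, "wz": 0, "dy": -0.2, "grip": 87, "wy": 0.067, "dx": -0.9, "dz": 0.4},
    {"wx": 0, "wz": 0, "dy": -0.2, "grip": 87, "wy": 0.067, "dx": -0.9, "dz": 0.4},
    {"wx": 0, "wz": 0, "wy": 0, "dy": -0.2, "grip": 87, "dx": -0.9, "dz": 0.5},
    {"wx": 0, "wz": 0, "wy": 0, "dy": -0.2, "grip": 87, "dx": -0.9, "dz": 0.5},
    {"wx": 0, "wz": 0, "wy": 0, "dy": -0.2, "grip": 87, "dx": -0.9, "dz": 0.5},
    {"wx": 0, "wz": 0, "wy": 0, "dy": 0, "grip": 87, "dx": -0.9, "dz": 0.6},
    {"wx": 0, "wz": 0, "wy": 0, "dy": 0, "grip": 87, "dx": -0.9, "dz": 0.8},
    {"wx": 0, "wz": 0, "wy": 0, "dy": 0, "grip": 87, "dx": -0.9, "dz": 0.8},
  ],
)

```text
time_s: 1.15
position: [0.3394, -0.2749, 0.2846]
tcp_rot: [[0.133, 0.0, 0.991], [-0.991, -0.0, 0.133], [0.0, -1.0, 0.0]]
force: [0.0, 0.1, -0.7]
opening: 1.002
```

Request:
drive_tool(
  commands=[
    {"wx": 0, "wz": 0, "wy": 0, "dy": 0, "grip": 87, "dx": 0, "dz": 1},
    {"wx": 0, "wz": 0, "wy": 0, "dy": 0, "grip": 87, "dx": 0, "dz": 1},
    {"wx": 0, "wz": 0, "wy": 0, "dy": 0, "grip": 87, "dx": 0, "dz": 1},
    {"wx": 0, "wz": 0, "wy": 0, "dy": 0, "grip": 87, "dx": 0, "dz": 1},
    {"wx": 0, "wz": 0, "wy": 0, "dy": 0, "grip": 87, "dx": 0, "dz": 0.8},
    {"wx": 0, "wz": 0, "wy": 0, "dy": 0, "grip": 87, "dx": 0, "dz": 0},
    {"wx": 0, "wz": 0, "wy": 0, "dy": 0, "grip": 87, "dx": 0, "dz": 0},
  ],
)

```text
time_s: 2.02
position: [0.5281, -0.2502, 0.284]
tcp_rot: [[0.134, -0.002, 0.991], [-0.991, 0.001, 0.134], [-0.001, -1.0, -0.002]]
force: [-0.2, 1.0, 0.5]
opening: 0.996
```

```bash
python3 - <<'E'
from h import *
s,p,W=snap("w2")
print(s["position"],s["joint_positions"],s["time_s"])
print("coarse",gauge(p,W,(.631,-.238),np.radians(7.7),21))
fl=W[(abs(W[...,2])<.008)];print("floor",np.median(fl,0))
E
```

```text
[ 0.5281213  -0.250196    0.28399581] [-3.62847319e+01  2.46559926e+01  8.53346123e+01 -2.96935227e-02
  7.01329641e+01  4.60192222e+01] 2.025
coarse (array([ 0.6317726 , -0.23653958,  0.0861593 ]), np.float64(7.6622489196544725), np.float64(0.0005051134803671557), 2414, 1059, np.float64(0.09395978402151334))
floor [ 5.54890100e-01 -2.07871584e-01  3.74558486e-04]
```

View pics/w2.png

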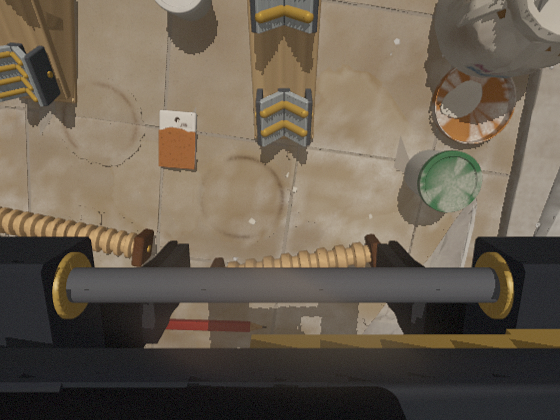

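Request:
drive_tool(
  commands=[
    {"wx": 0, "wz": 0, "wy": 0, "dy": 0, "grip": 87, "dx": 0, "dz": 0.9},
    {"wx": 0, "wz": 0, "wy": 0, "dy": 0, "grip": 87, "dx": 0, "dz": 0.4},
    {"wx": 0, "wz": 0, "wy": 0, "dy": 0, "grip": 87, "dx": 0, "dz": 0},
    {"wx": 0, "wz": 0, "wy": 0, "dy": 0, "grip": 87, "dx": 0, "dz": 0},
  ],
)

```text
time_s: 2.58
position: [0.5795, -0.2436, 0.2843]
tcp_rot: [[0.134, -0.002, 0.991], [-0.991, 0.0, 0.134], [-0.001, -1.0, -0.002]]
force: [-0.1, -0.5, 0.2]
opening: 0.999
```

```bash
python3 - <<'E'
from h import *
s,p,W=snap("w3")
print(s["position"],s["time_s"])
print("coarse",gauge(p,W,(.631,-.238),np.radians(7.7),21))
a=np.radians(107.03); Rt=toolR([0,0,-1],[np.cos(a),np.sin(a),0])
plan(s,[.4292,-.2786,.18],Rt)
E
```

```text
[ 0.57949641 -0.24356808  0.28432547] 2.575
coarse (array([ 0.64004179, -0.23542531,  0.08993301]), np.float64(7.626289791114158), np.float64(0.001229976947411731), 4039, 1430, np.float64(0.10468165580032601))
t 2.58 F [-0.1 -0.5  0.2] pos [ 0.5795 -0.2436  0.2843] open 86.9
shift now-axes [ 0.368  2.614 -3.837] world [-0.1503 -0.035  -0.1043]
turn [ 0.000e+00 -1.104e+00 -1.000e-03] deg [  0.  -99.4  -0.1] shift after-turn [-3.849  2.608  0.263]
```

```bash
python3 - <<'E'
from h import *
for n in ("top","w2","w3"):
    p,d,K,T=load(n); W=world(d,K,T); B=brass(p)
    s=np.array([.6325,-.2363,.086]); L=(W-s)@seatR(np.radians(7.65))
    m=B&(abs(L[...,0])<.09)&(abs(L[...,1])<.025)&(abs(L[...,2]+.01)<.02); l=L[m]
    print(n,np.histogram(l[:,0]*1000,np.arange(-90,91,5))[0])
    for c in (-63,-42,42,63):
        k=l[abs(l[:,0]*1000-c-3)<10]; print(c,len(k),np.round(k.mean(0)*1000,1) if len(k) else'')
    S=~B&(abs(L[...,0])>.03)&(abs(L[...,0])<.08)&(abs(L[...,1])<.017)&(abs(L[...,2]+.01)<.02)
    for a,b in((-.08,-.03),(.03,.08)):
        k=L[S&(L[...,0]>a)&(L[...,0]<b)]; r=k[:,2]+.021-abs(k[:,1]); print("  V res mm",np.round(np.percentile(r,[10,50,90])*1000,1), "left/right",np.round([np.median(r[k[:,1]>0])*1000,np.median(r[k[:,1]<0])*1000],1))
    w=W[(abs(W[...,2])<.01)&(W[...,0]>.45)]; print("floor",np.median(w[:,2]))
E
```

```text
top [ 0  0  0  0  1 32 11  0  0 23 20  0  0  0  0  0  0  0  0  0  0  0  0  0
  0  0 35  9  0  0 23 21  0  0  0  0]
-63 44 [-61.5  -1.4  -5.4]
-42 43 [-40.3  -2.   -5.6]
42 44 [43.7 -1.2 -5.3]
63 44 [64.8 -0.8 -5.1]
  V res mm [-4.6  0.5  5.3] left/right [ 1.5 -0.8]
  V res mm [-3.4  0.9  4.4] left/right [ 2.2 -0.2]
floor 0.0008253331923140086
w2 [  0   0   0   0  11 257  23   0   0 218  98   0   0   0   0   0   0   0
   0   0   0   0   0   0   0   8 435  24   0   0   0   0   0   0   0   0]
-63 291 [-62.   -0.3  -5.4]
-42 316 [-41.1  -0.6  -5.6]
42 467 [42.8 -0.4 -5.3]
63 0 
  V res mm [-11.1   0.4   1.9] left/right [0.5 0.3]
  V res mm [-0.3  0.9  4.6] left/right [1.  0.8]
floor 0.0004190626612704695
w3 [  0   0   0   0   7 208  38   0   1 185  95   0   0   0   0   0   0   0
   0   0   0   0   0   0   0  18 369  46   0   0 335 143   0   0   0   0]
-63 253 [-61.8  -0.1  -5.8]
-42 281 [-41.   -0.3  -5.6]
42 433 [42.9 -0.4 -5.4]
63 478 [63.9 -0.3 -5.3]
  V res mm [-16.7   0.3   1.7] left/right [0.4 0.2]
  V res mm [-9.3  0.5  2. ] left/right [0.7 0.4]
floor 0.0003172729505296135
```

Request:
drive_tool(
  commands=[
    {"wx": 0, "wz": 0, "wy": 0, "dy": 0, "grip": 87, "dx": 0.1, "dz": -0.9},
    {"wx": 0, "wz": 0, "wy": 0, "dy": 0, "grip": 87, "dx": 0.1, "dz": -0.9},
    {"wx": 0, "wz": 0, "wy": 0, "dy": 0, "grip": 87, "dx": 0, "dz": -0.9},
    {"wx": 0, "wz": 0, "wy": 0, "dy": 0.2, "grip": 87, "dx": 0, "dz": -0.9},
    {"wx": 0, "wz": 0, "wy": 0, "dy": 0.2, "grip": 87, "dx": 0, "dz": -0.9},
    {"wx": 0, "wz": 0, "wy": 0, "dy": 0.2, "grip": 87, "dx": 0, "dz": -0.8},
    {"wx": 0, "wz": 0, "wy": 0, "dy": 0, "grip": 87, "dx": 0, "dz": 0},
    {"wx": 0, "wz": 0, "wy": 0, "dy": 0, "grip": 87, "dx": 0, "dz": 0},
  ],
)

```text
time_s: 3.62
position: [0.3721, -0.2804, 0.2611]
tcp_rot: [[0.133, 0.001, 0.991], [-0.991, -0.001, 0.133], [0.001, -1.0, 0.001]]
force: [-0.3, -0.7, -0.1]
opening: 1.003
```

```bash
cat >> h.py <<'E'
def roller(W,c0):
    m=(W[...,2]>.014)&(W[...,2]<.05)&(np.hypot(W[...,0]-c0[0],W[...,1]-c0[1])<.115); m=cv2.morphologyEx(m.astype(np.uint8),cv2.MORPH_OPEN,np.ones((3,3)))
    n,lab,st,_=cv2.connectedComponentsWithStats(m); k=1+np.argmax(st[1:,4]); w=W[lab==k]
    c,sz,a=cv2.minAreaRect((w[:,:2]*1000).astype(np.float32)); 
    ax=np.linalg.svd(w[:,:2]-w[:,:2].mean(0),full_matrices=False)[2][0]; 
    return np.round(c,1),np.round(sz,1),np.degrees(np.arctan2(ax[1],ax[0]))%180,a,np.percentile(w[:,2],99)
E
python3 - <<'E'
from h import *
s,p,W=snap("w4")
print("coarse",roller(W,(.429,-.279)))
a=np.radians(107.03); Rt=toolR([0,0,-1],[np.cos(a),np.sin(a),0])
plan(s,[.4292,-.2786,.1],Rt)
E
```

```text
coarse (array([ 428.9, -278.3]), array([ 35.9, 196. ]), np.float64(106.96366761361843), 17.00264549255371, np.float64(0.03722121069897966))
t 3.62 F [-0.3 -0.7 -0.1] pos [ 0.3721 -0.2804  0.2611] open 87.2
shift now-axes [0.141 4.03  1.415] world [ 0.0571  0.0018 -0.1611]
turn [ 0.000e+00 -1.104e+00  1.000e-03] deg [  0.  -99.4   0.1] shift after-turn [ 1.377  4.028 -0.376]
```

View pics/w4.png

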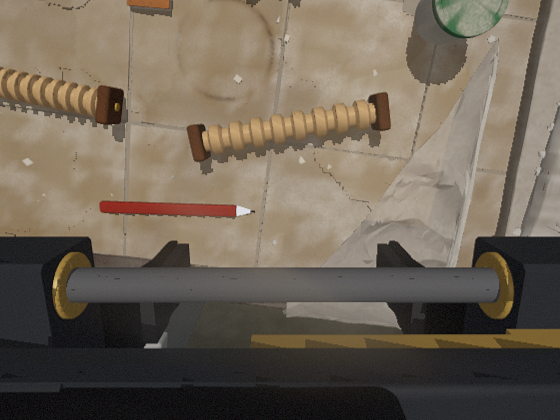

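Request:
drive_tool(
  commands=[
    {"wx": 0, "wz": 0, "wy": -0.115, "dy": 0.3, "grip": 87, "dx": 0.1, "dz": 0.8},
    {"wx": 0, "wz": 0, "wy": -0.115, "dy": 0.3, "grip": 87, "dx": 0.1, "dz": 0.6},
    {"wx": 0, "wz": 0, "wy": -0.115, "dy": 0.3, "grip": 87, "dx": 0, "dz": 0},
    {"wx": 0, "wz": 0, "wy": -0.115, "dy": 0.3, "grip": 87, "dx": 0, "dz": 0},
    {"wx": 0, "wz": 0, "wy": -0.115, "dy": 0.3, "grip": 87, "dx": 0, "dz": 0},
    {"wx": 0, "wz": 0, "wy": -0.115, "dy": 0.3, "grip": 87, "dx": 0, "dz": 0},
    {"wx": 0, "wz": 0, "wy": -0.115, "dy": 0.3, "grip": 87, "dx": 0, "dz": 0},
    {"wx": 0, "wz": 0, "wy": -0.115, "dy": 0.3, "grip": 87, "dx": 0, "dz": 0},
  ],
)

```text
time_s: 4.68
position: [0.4295, -0.276, 0.1643]
tcp_rot: [[1.0, 0.001, -0.016], [0.016, -0.001, 1.0], [0.001, -1.0, -0.001]]
force: [-0.3, 0.1, -0.9]
opening: 1.0
```

Request:
drive_tool(
  commands=[
    {"wx": 0, "wz": 0, "wy": -0.115, "dy": 0.3, "grip": 87, "dx": 0, "dz": 0},
    {"wx": 0, "wz": 0, "wy": -0.068, "dy": 0.3, "grip": 87, "dx": 0, "dz": 0},
    {"wx": 0, "wz": 0, "wy": 0, "dy": 0, "grip": 87, "dx": 0, "dz": 0},
  ],
)

```text
time_s: 5.05
position: [0.4287, -0.2756, 0.1399]
tcp_rot: [[0.957, -0.001, -0.292], [0.292, 0.001, 0.957], [-0.0, -1.0, 0.001]]
force: [-0.7, 0.6, 0.8]
opening: 1.001
```

```bash
python3 - <<'E'
from h import *
from rig import bot
a=np.radians(107.0); Rt=toolR([0,0,-1],[np.cos(a),np.sin(a),0])
plan(bot.read_state(),[.4289,-.2783,.025],Rt)
E
```

```text
t 5.05 F [-0.7  0.6  0.8] pos [ 0.4287 -0.2756  0.1399] open 87.1
shift now-axes [-0.015  2.873 -0.07 ] world [ 0.0002 -0.0027 -0.1149]
turn [-0.001 -0.    -0.   ] deg [-0.1 -0.  -0. ] shift after-turn [-0.016  2.873 -0.067]
```

Request:
drive_tool(
  commands=[
    {"wx": 0, "wz": 0, "wy": 0, "dy": 0.8, "grip": 87, "dx": -0.015, "dz": -0.07},
    {"wx": 0, "wz": 0, "wy": 0, "dy": 0.8, "grip": 87, "dx": 0, "dz": 0},
    {"wx": 0, "wz": 0, "wy": 0, "dy": 0.8, "grip": 87, "dx": 0, "dz": 0},
    {"wx": 0, "wz": 0, "wy": 0, "dy": 0.47, "grip": 87, "dx": 0, "dz": 0},
    {"wx": 0, "wz": 0, "wy": 0, "dy": 0, "grip": 40, "dx": 0, "dz": 0},
    {"wx": 0, "wz": 0, "wy": 0, "dy": 0, "grip": 40, "dx": 0, "dz": 0},
    {"wx": 0, "wz": 0, "wy": 0, "dy": 0, "grip": 15, "dx": 0, "dz": 0},
    {"wx": 0, "wz": 0, "wy": 0, "dy": 0, "grip": 10, "dx": 0, "dz": 0},
  ],
)

```text
time_s: 6.05
position: [0.4287, -0.2792, 0.0266]
tcp_rot: [[0.957, 0.001, -0.292], [0.292, -0.001, 0.957], [0.001, -1.0, -0.002]]
force: [0.2, 0.5, -0.5]
opening: 0.631
```

Request:
drive_tool(
  commands=[
    {"wx": 0, "wz": 0, "wy": 0, "dy": 0, "grip": 5, "dx": 0, "dz": 0},
    {"wx": 0, "wz": 0, "wy": 0, "dy": 0, "grip": 5, "dx": 0, "dz": 0},
    {"wx": 0, "wz": 0, "wy": 0, "dy": 0, "grip": 5, "dx": 0, "dz": 0},
  ],
)

```text
time_s: 6.42
position: [0.4283, -0.2788, 0.0259]
tcp_rot: [[0.957, 0.0, -0.292], [0.292, -0.0, 0.957], [0.0, -1.0, -0.0]]
force: [0.5, 0.2, 2.9]
opening: 0.325
```

Request:
drive_tool(
  commands=[
    {"wx": 0, "wz": 0, "wy": 0, "dy": 0, "grip": 5, "dx": 0, "dz": 0},
    {"wx": 0, "wz": 0, "wy": 0, "dy": 0, "grip": 5, "dx": 0, "dz": 0},
    {"wx": 0, "wz": 0, "wy": 0, "dy": -0.2, "grip": 5, "dx": 0, "dz": 0},
    {"wx": 0, "wz": 0, "wy": 0, "dy": -0.8, "grip": 5, "dx": 0, "dz": 0},
    {"wx": 0, "wz": 0, "wy": 0, "dy": -0.9, "grip": 5, "dx": 0, "dz": 0},
    {"wx": 0, "wz": 0, "wy": 0, "dy": -0.9, "grip": 5, "dx": 0, "dz": 0},
    {"wx": 0, "wz": 0, "wy": 0, "dy": -0.9, "grip": 5, "dx": 0, "dz": 0},
  ],
)

```text
time_s: 7.3
position: [0.4277, -0.2783, 0.1749]
tcp_rot: [[0.956, -0.001, -0.292], [0.292, 0.001, 0.956], [-0.001, -1.0, 0.001]]
force: [0.2, 0.2, -1.8]
opening: 0.325
```

```bash
python3 - <<'E'
from h import *
from rig import bot
s=bot.read_state(); S=seatR(np.radians(7.65)); seat=np.array([.6333,-.2362,.0865])
a=np.radians(7.65); plan(s,[.56,-.25,.20],toolR([0,0,-1],[np.cos(a),np.sin(a),0]))
s,p,W=snap("w5"); L=(W-s["position"])@s["tcp_rot"]
# held roller: points around the tool
m=(abs(L[...,2])<.12)&(abs(L[...,0])<.025)&(L[...,1]>-.03)&(L[...,1]<.03)&(W[...,2]>.05); print(m.sum())
l=L[m]*1000; print(np.round(np.percentile(l,[1,50,99],axis=0),1))
print(np.histogram(l[:,2],np.arange(-120,121,10))[0])
E
```

```text
t 7.3 F [ 0.2  0.2 -1.8] pos [ 0.4277 -0.2783  0.1749] open 28.2
shift now-axes [ 3.37  -0.629 -0.287] world [0.1323 0.0283 0.0251]
turn [-0.000e+00  1.103e+00 -1.000e-03] deg [-0.  99.3 -0.1] shift after-turn [-0.261 -0.627  3.372]
22512
[[-20.2 -28.  -23.7]
 [ -0.3  -4.8  51.8]
 [ 19.8  15.8  97.1]]
[   0    0    0    0    0    0    0    0    0  483  864 1329 1037 2695
 1140 1996 1351 2067 1620 2232 2943 2755    0    0]
```

View pics/w5.png

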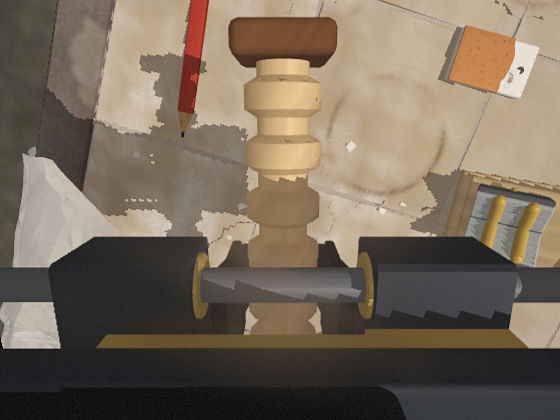

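Request:
drive_tool(
  commands=[
    {"wx": 0, "wz": 0, "wy": 0.115, "dy": -0.2, "grip": 5, "dx": 0.4, "dz": 0},
    {"wx": 0, "wz": 0, "wy": 0.115, "dy": -0.2, "grip": 5, "dx": 0.4, "dz": 0},
    {"wx": 0, "wz": 0, "wy": 0.115, "dy": -0.2, "grip": 5, "dx": 0.4, "dz": 0},
    {"wx": 0, "wz": 0, "wy": 0.115, "dy": -0.2, "grip": 5, "dx": 0, "dz": 0},
    {"wx": 0, "wz": 0, "wy": 0.115, "dy": -0.2, "grip": 5, "dx": 0, "dz": 0},
    {"wx": 0, "wz": 0, "wy": 0.115, "dy": -0.2, "grip": 5, "dx": 0, "dz": 0},
    {"wx": 0, "wz": 0, "wy": 0.115, "dy": -0.2, "grip": 5, "dx": 0, "dz": 0},
    {"wx": 0, "wz": 0, "wy": 0.115, "dy": -0.2, "grip": 5, "dx": 0, "dz": 0},
  ],
)

```text
time_s: 8.35
position: [0.4747, -0.2727, 0.2374]
tcp_rot: [[0.404, -0.001, 0.915], [-0.915, 0.001, 0.404], [-0.002, -1.0, -0.001]]
force: [-0.8, -0.1, -1.4]
opening: 0.326
```

Request:
drive_tool(
  commands=[
    {"wx": 0, "wz": 0, "wy": 0.115, "dy": 0, "grip": 5, "dx": 0, "dz": 0.2},
    {"wx": 0, "wz": 0, "wy": 0.068, "dy": 0, "grip": 5, "dx": 0, "dz": 0.4},
    {"wx": 0.11, "wz": 0, "wy": 0, "dy": 0, "grip": 5, "dx": 0, "dz": 0.3},
    {"wx": 0.11, "wz": 0, "wy": 0, "dy": 0, "grip": 5, "dx": 0, "dz": 0.3},
    {"wx": 0.11, "wz": 0, "wy": 0, "dy": 0, "grip": 5, "dx": 0, "dz": 0.3},
    {"wx": 0, "wz": 0, "wy": 0, "dy": 0, "grip": 5, "dx": 0, "dz": 0},
  ],
)

```text
time_s: 9.1
position: [0.5304, -0.2606, 0.2421]
tcp_rot: [[0.132, 0.483, 0.866], [-0.991, 0.069, 0.113], [-0.005, -0.873, 0.488]]
force: [0.1, 1.0, -1.5]
opening: 0.33
```

```bash
python3 - <<'E'
from h import *
from rig import bot
s=bot.read_state(); S=seatR(np.radians(7.65)); seat=np.array([.6333,-.2362,.0865])
R=toolR(-S[:,2],S[:,0])
z=np.load("w5.npz"); W=world(z["d"],z["K"],z["T"])
# tool pose at w5
pos=np.array([.4277,-.2783,.1749]); a=np.radians(107); R5=toolR([0,0,-1],[np.cos(a),np.sin(a),0]); L=(W-pos)@R5*1000
m=(abs(L[...,0])<19)&(L[...,1]>-20)&(L[...,1]<40)&(L[...,2]>85)&(L[...,2]<110)
l=L[m]; print("block y,z pct",np.percentile(l[:,1],[5,25,50]),np.percentile(l[:,2],[1,5,95,99,99.8]),"x",np.percentile(l[:,0],[1,99]))
for c in (31.5,52.5,73.5):
    k=L[(abs(L[...,2]-c)<3)&(abs(L[...,0])<4)&(L[...,1]>-20)&(L[...,1]<30)]; print("crest",c,np.percentile(k[:,1],[5,50]) if len(k) else '')
for b in (.06,.004): 
    # TCP such that the axis (8 mm ahead of TCP) is b above seat
    plan(s,seat+S[:,2]*(b+.008),R)
E
```

```text
block y,z pct [-11.42045194 -10.64783109 -10.00713486] [85.28454784 86.24611368 97.02305801 97.91742925 98.08910974] x [-17.29221465  16.90277225]
crest 31.5 [-8.09410824 -7.13136625]
crest 52.5 [-8.0479284  -7.08587888]
crest 73.5 [-8.231232   -7.08334775]
t 9.1 F [ 0.1  1.  -1.5] pos [ 0.5304 -0.2606  0.2421] open 28.7
shift now-axes [-0.251  2.981  0.374] world [ 0.0692  0.0198 -0.0967]
turn [ 0.009 -0.002 -0.003] deg [ 0.8 -0.2 -0.2] shift after-turn [-0.261  2.985  0.334]
t 9.1 F [ 0.1  1.  -1.5] pos [ 0.5304 -0.2606  0.2421] open 28.7
shift now-axes [-0.245  4.381  0.394] world [ 0.097   0.0236 -0.1452]
turn [ 0.009 -0.002 -0.003] deg [ 0.8 -0.2 -0.2] shift after-turn [-0.261  4.385  0.334]
```

Request:
drive_tool(
  commands=[
    {"wx": 0.009, "wz": -0.003, "wy": -0.002, "dy": 0.6, "grip": 5, "dx": -0.26, "dz": 0.33},
    {"wx": 0, "wz": 0, "wy": 0, "dy": 0.8, "grip": 5, "dx": 0, "dz": 0},
    {"wx": 0, "wz": 0, "wy": 0, "dy": 0.8, "grip": 5, "dx": 0, "dz": 0},
    {"wx": 0, "wz": 0, "wy": 0, "dy": 0.5, "grip": 5, "dx": 0, "dz": 0},
    {"wx": 0, "wz": 0, "wy": 0, "dy": 0.3, "grip": 5, "dx": 0, "dz": 0},
    {"wx": 0, "wz": 0, "wy": 0, "dy": 0, "grip": 5, "dx": 0, "dz": 0},
    {"wx": 0, "wz": 0, "wy": 0, "dy": 0, "grip": 5, "dx": 0, "dz": 0},
  ],
)

```text
time_s: 9.98
position: [0.6026, -0.2421, 0.1471]
tcp_rot: [[0.135, 0.501, 0.855], [-0.991, 0.063, 0.119], [0.006, -0.863, 0.505]]
force: [-0.0, 0.5, -2.2]
opening: 0.329
```

```bash
python3 - <<'E'
from h import *
from rig import bot
s=bot.read_state(); S=seatR(np.radians(7.65)); seat=np.array([.6333,-.2362,.0865])
plan(s,seat+S[:,2]*.012,toolR(-S[:,2],S[:,0]))
E
```

```text
t 9.97 F [-0.   0.5 -2.2] pos [ 0.6026 -0.2421  0.1471] open 28.6
shift now-axes [-0.049  1.403 -0.089] world [ 0.0248  0.0051 -0.0503]
turn [-0.003  0.003  0.003] deg [-0.3  0.2  0.2] shift after-turn [-0.043  1.403 -0.082]
```

Request:
drive_tool(
  commands=[
    {"wx": -0.002, "wz": 0.002, "wy": 0.001, "dy": 0.3, "grip": 5, "dx": -0.04, "dz": -0.07},
    {"wx": 0, "wz": 0, "wy": 0, "dy": 0.4, "grip": 5, "dx": 0, "dz": 0},
    {"wx": 0, "wz": 0, "wy": 0, "dy": 0.4, "grip": 5, "dx": 0, "dz": 0},
    {"wx": 0, "wz": 0, "wy": 0, "dy": 0.1, "grip": 5, "dx": 0, "dz": 0},
    {"wx": 0, "wz": 0, "wy": 0, "dy": 0, "grip": 5, "dx": 0, "dz": 0},
    {"wx": 0, "wz": 0, "wy": 0, "dy": 0, "grip": 5, "dx": 0, "dz": 0},
  ],
)

```text
time_s: 10.72
position: [0.6238, -0.2374, 0.1036]
tcp_rot: [[0.135, 0.497, 0.857], [-0.991, 0.066, 0.118], [0.002, -0.865, 0.501]]
force: [0.8, 0.2, -2.7]
opening: 0.326
```

```bash
python3 - <<'E'
from h import *
from rig import bot,imaging
s=bot.read_state(); S=seatR(np.radians(7.65)); seat=np.array([.6333,-.2362,.0865])
plan(s,seat+S[:,2]*.008,toolR(-S[:,2],S[:,0]))
imaging.get_calibration("scene")
s2=bot.read_state(); print(s2["position"])
E
```

```text
t 10.72 F [ 0.8  0.2 -2.7] pos [ 0.6238 -0.2374  0.1036] open 28.3
shift now-axes [ 0.001  0.29  -0.008] world [ 0.0055  0.0007 -0.0102]
turn [-0.001  0.002  0.   ] deg [-0.1  0.1  0. ] shift after-turn [ 0.001  0.29  -0.007]
[ 0.6238273  -0.23744297  0.10363106]
```

Aligned; 11.6 mm to go. Creep down.

Request:
drive_tool(
  commands=[
    {"wx": 0, "wz": 0, "wy": 0, "dy": 0.08, "grip": 5, "dx": 0, "dz": 0},
    {"wx": 0, "wz": 0, "wy": 0, "dy": 0.06, "grip": 5, "dx": 0, "dz": 0},
    {"wx": 0, "wz": 0, "wy": 0, "dy": 0.04, "grip": 5, "dx": 0, "dz": 0},
    {"wx": 0, "wz": 0, "wy": 0, "dy": 0, "grip": 5, "dx": 0, "dz": 0},
  ],
)

```text
time_s: 11.22
position: [0.6273, -0.2368, 0.0971]
tcp_rot: [[0.135, 0.497, 0.857], [-0.991, 0.067, 0.118], [0.001, -0.865, 0.501]]
force: [0.0, 0.0, -1.4]
opening: 0.326
```

Request:
drive_tool(
  commands=[
    {"wx": 0, "wz": 0, "wy": 0, "dy": 0.04, "grip": 5, "dx": 0, "dz": 0},
    {"wx": 0, "wz": 0, "wy": 0, "dy": 0.02, "grip": 5, "dx": 0, "dz": 0},
    {"wx": 0, "wz": 0, "wy": 0, "dy": 0, "grip": 5, "dx": 0, "dz": 0},
  ],
)

```text
time_s: 11.6
position: [0.6283, -0.237, 0.095]
tcp_rot: [[0.135, 0.497, 0.857], [-0.991, 0.066, 0.118], [0.002, -0.865, 0.501]]
force: [-1.5, -1.8, -1.7]
opening: 0.329
```

Request:
drive_tool(
  commands=[
    {"wx": 0, "wz": 0, "wy": 0, "dy": 0.02, "grip": 5, "dx": 0, "dz": 0},
    {"wx": 0, "wz": 0, "wy": 0, "dy": 0, "grip": 5, "dx": 0, "dz": 0},
  ],
)

```text
time_s: 11.85
position: [0.6285, -0.2369, 0.0943]
tcp_rot: [[0.135, 0.496, 0.858], [-0.991, 0.066, 0.118], [0.002, -0.866, 0.501]]
force: [-5.0, -1.4, -0.9]
opening: 0.324
```

Request:
drive_tool(
  commands=[
    {"wx": 0, "wz": 0, "wy": 0, "dy": 0.02, "grip": 5, "dx": 0, "dz": 0},
    {"wx": 0, "wz": 0, "wy": 0, "dy": 0, "grip": 5, "dx": 0, "dz": 0},
  ],
)

```text
time_s: 12.1
position: [0.6287, -0.237, 0.0939]
tcp_rot: [[0.135, 0.496, 0.858], [-0.991, 0.066, 0.118], [0.002, -0.866, 0.501]]
force: [-5.8, -2.8, 1.8]
opening: 0.326
```

Request:
drive_tool(
  commands=[
    {"wx": 0, "wz": 0, "wy": 0, "dy": 0.005, "grip": 5, "dx": 0.015, "dz": -0.025},
    {"wx": 0, "wz": 0, "wy": 0, "dy": 0.01, "grip": 5, "dx": 0, "dz": 0},
    {"wx": 0, "wz": 0, "wy": 0, "dy": 0, "grip": 5, "dx": 0, "dz": 0},
  ],
)

```text
time_s: 12.48
position: [0.6286, -0.2373, 0.0934]
tcp_rot: [[0.135, 0.497, 0.857], [-0.991, 0.067, 0.117], [0.001, -0.865, 0.502]]
force: [-7.1, -0.8, 5.9]
opening: 0.327
```

Request:
drive_tool(
  commands=[
    {"wx": 0, "wz": 0, "wy": 0, "dy": 0, "grip": 34, "dx": 0, "dz": 0},
    {"wx": 0, "wz": 0, "wy": 0, "dy": 0, "grip": 45, "dx": 0, "dz": 0},
    {"wx": 0, "wz": 0, "wy": 0, "dy": 0, "grip": 60, "dx": 0, "dz": 0},
    {"wx": 0, "wz": 0, "wy": 0, "dy": 0, "grip": 60, "dx": 0, "dz": 0},
    {"wx": 0, "wz": 0, "wy": 0, "dy": -0.5, "grip": 60, "dx": 0, "dz": 0},
    {"wx": 0, "wz": 0, "wy": 0, "dy": -1, "grip": 60, "dx": 0, "dz": 0},
    {"wx": 0, "wz": 0, "wy": 0, "dy": -1, "grip": 70, "dx": 0, "dz": 0},
    {"wx": 0, "wz": 0, "wy": 0, "dy": -1, "grip": 87, "dx": 0, "dz": 0},
  ],
)

```text
time_s: 13.48
position: [0.558, -0.2466, 0.2158]
tcp_rot: [[0.135, 0.497, 0.857], [-0.991, 0.066, 0.118], [0.002, -0.865, 0.501]]
force: [-0.2, -0.5, -0.3]
opening: 0.833
```

Request:
drive_tool(
  commands=[
    {"wx": 0, "wz": 0, "wy": 0, "dy": -1, "grip": 87, "dx": 0, "dz": -0.5},
    {"wx": 0, "wz": 0, "wy": 0, "dy": -1, "grip": 87, "dx": 0, "dz": -0.8},
    {"wx": 0, "wz": 0, "wy": 0, "dy": 0, "grip": 87, "dx": 0, "dz": 0},
    {"wx": 0, "wz": 0, "wy": 0, "dy": 0, "grip": 87, "dx": 0, "dz": 0},
  ],
)

```text
time_s: 13.98
position: [0.4749, -0.2583, 0.2578]
tcp_rot: [[0.134, 0.498, 0.857], [-0.991, 0.065, 0.117], [0.003, -0.865, 0.502]]
force: [0.4, 0.5, 0.1]
opening: 0.998
```

```bash
cat >> h.py <<'E'
def seated(W,seat,psi):
    """held-against-model: roller in seat frame, from dark/wood surface points"""
    L=((W-seat)@seatR(psi)*1000)
    m=(abs(L[...,0])<115)&(abs(L[...,1])<24)&(L[...,2]>1)&(L[...,2]<30); l=L[m]
    print("n",len(l),"x extent",np.round(np.percentile(l[:,0],[.3,1,99,99.7]),1))
    for a,b in((-100,-86),(-82,-40),(-30,30),(40,82),(86,100)):
        k=l[(l[:,0]>a)&(l[:,0]<b)]
        if len(k)>20: print(a,b,len(k),"y range",np.round(np.percentile(k[:,1],[2,98]),1),"top z",np.round(np.percentile(k[:,2],[50,90,98]),1))
E
python3 - <<'E'
from h import *
s,p,W=snap("w6"); print(s["position"],s["time_s"])
seated(W,np.array([.6333,-.2362,.0865]),np.radians(7.65))
E
```

```text
[ 0.47488783 -0.25834781  0.25783994] 13.975
n 6239 x extent [-97.  -95.6  95.4  96.4]
-100 -86 506 y range [-17.3  16.5] top z [18.3 19.6 20.3]
-82 -40 1169 y range [-19.8  19.7] top z [10.9 15.4 16.6]
-30 30 1674 y range [-13.6  13. ] top z [11.5 15.4 16.5]
40 82 1430 y range [-18.1  17.7] top z [11.3 15.5 16.3]
86 100 563 y range [-17.3  17. ] top z [18.6 19.9 20.3]
```

View pics/w6.png

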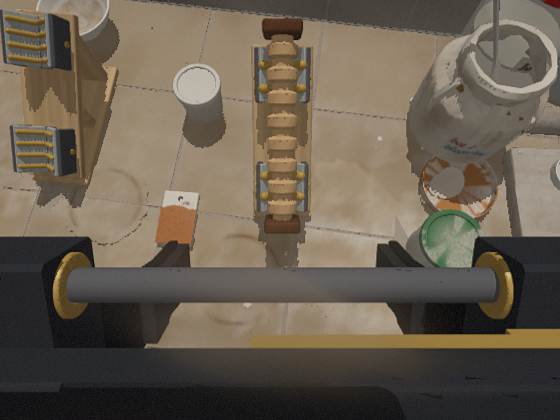

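Request:
drive_tool(
  commands=[
    {"wx": 0, "wz": 0, "wy": 0, "dy": 0, "grip": 87, "dx": -0.9, "dz": 0},
    {"wx": 0, "wz": 0, "wy": 0, "dy": 0, "grip": 87, "dx": -0.9, "dz": 0},
    {"wx": 0, "wz": 0, "wy": 0, "dy": 0, "grip": 87, "dx": -0.9, "dz": 0},
    {"wx": 0, "wz": 0, "wy": 0, "dy": 0, "grip": 87, "dx": -0.9, "dz": 0},
    {"wx": 0, "wz": 0, "wy": 0, "dy": 0.2, "grip": 87, "dx": -0.9, "dz": 0.2},
    {"wx": 0, "wz": 0, "wy": 0, "dy": 0.2, "grip": 87, "dx": -0.9, "dz": 0.2},
    {"wx": 0, "wz": 0, "wy": 0, "dy": 0.2, "grip": 87, "dx": -0.9, "dz": 0.2},
    {"wx": 0, "wz": 0, "wy": 0, "dy": 0, "grip": 87, "dx": -0.2, "dz": 0},
  ],
)

```text
time_s: 15.02
position: [0.4722, 0.0069, 0.2472]
tcp_rot: [[0.141, 0.495, 0.857], [-0.99, 0.07, 0.122], [0.0, -0.866, 0.5]]
force: [0.0, -0.2, -0.1]
opening: 1.003
```

Request:
drive_tool(
  commands=[
    {"wx": 0, "wz": 0, "wy": 0, "dy": 0, "grip": 87, "dx": 0, "dz": 0},
    {"wx": 0, "wz": 0, "wy": 0, "dy": 0, "grip": 87, "dx": 0, "dz": 0},
  ],
)

```text
time_s: 15.28
position: [0.4729, 0.003, 0.248]
tcp_rot: [[0.134, 0.497, 0.857], [-0.991, 0.066, 0.117], [0.002, -0.865, 0.502]]
force: [-0.8, 0.2, -0.7]
opening: 0.997
```

```bash
cat >> h.py <<'E'
def refine(p,W,s,psi,teeth):
    """iterate seat from V faces + brass teeth; z held at .0865 by slope consistency check only"""
    B=brass(p); s=np.array(s,float)
    for it in range(8):
        L=(W-s)@seatR(psi)
        S=~B&(abs(L[...,0])>.03)&(abs(L[...,0])<.079)&(abs(L[...,1])<.017)&(abs(L[...,2]+.021-abs(L[...,1]))<.005)
        q=L[S]; f=lambda v:q[:,2]-v[1]+.021-abs(q[:,1]-v[0]-v[2]*q[:,0])
        v=least_squares(f,[0,0,0],loss="soft_l1",f_scale=.001).x
        l=L[B&(abs(L[...,0])<.09)&(abs(L[...,1])<.025)&(abs(L[...,2]+.01)<.02)]
        off=[l[abs(l[:,0]-c)<.005,0].mean()-c if (abs(l[:,0]-c)<.005).sum()>15 else np.nan for c in teeth]
        s=s+seatR(psi)@[np.nanmean(off),v[0],v[1]]; psi+=v[2]
    print("seat",np.round(s,4),"yaw",np.degrees(psi),"tooth offs mm",np.round(np.array(off)*1000,1),len(q),np.histogram(l[:,0]*1000,np.arange(-90,91,4))[0])
    return s,psi
E
python3 - <<'E'
from h import *
s,p,W=snap("w7"); print(s["position"],s["time_s"])
T=np.array([-72,-60,-48,-36,36,48,60,72])/1000
for x in (.640,.644): refine(p,W,(x,.018,.0865),np.radians(3),T)
print(roller(W,(.433,-.009)))
z=np.load("w3.npz"); refine(z["p"],world(z["d"],z["K"],z["T"]),(.6333,-.2362,.0865),np.radians(7.65),np.array([-63,-42,42,63])/1000)
E
```

```text
[0.47288772 0.00303667 0.24801604] 15.275
seat [0.638  0.0194 0.0868] yaw 2.1544571670394936 tooth offs mm [ 0.2  0.2  0.2  0.1 -0.1 -0.2 -0.2 -0.2] 2927 [  0   0   0   0 105   0   0  97   0   0  93   0   0  92   0   0   0   0
   0   0   0   0   0   0   0   0   0   0   0   0   0  86   0   0  96   0
   0  90   0   0  89   0   0   0   0]
seat [0.638  0.0194 0.0868] yaw 2.154457539405354 tooth offs mm [ 0.2  0.2  0.2  0.1 -0.1 -0.2 -0.2 -0.2] 2927 [  0   0   0   0 105   0   0  97   0   0  93   0   0  92   0   0   0   0
   0   0   0   0   0   0   0   0   0   0   0   0   0  86   0   0  96   0
   0  90   0   0  89   0   0   0   0]
(array([435.5,  49.2]), array([83.5, 35.9]), np.float64(91.42978516916148), 83.22115325927734, np.float64(0.03754452994257135))
seat [ 0.6331 -0.2363  0.087 ] yaw 7.658434812818605 tooth offs mm [ 0.2  0.  -0.1 -0.1] 2696 [  0   0   0   0   0   7 140 106   0   0   1 127 153   0   0   0   0   0
   0   0   0   0   0   0   0   0   0   0   0   0   0   1 215 217   0   0
   0 152 326   0   0   0   0   0   0]
```

View pics/w7.png

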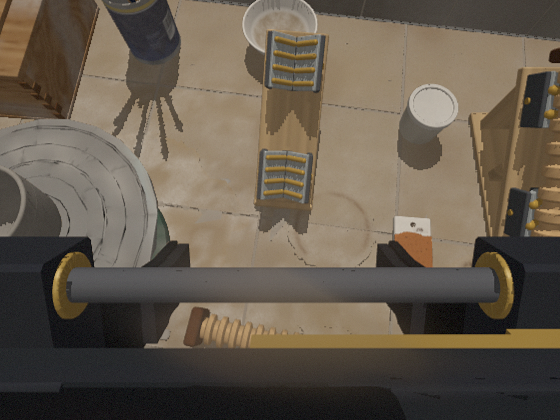

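```bash
python3 - <<'E'
from h import *
from rig import bot
s=bot.read_state(); 
a=np.radians(7.65); plan(s,[.433,-.009,.14],toolR([0,0,-1],[np.cos(a),np.sin(a),0]))
p,d,K,T=load("top"); W=world(d,K,T); w=W[180:275,40:138].reshape(-1,3); w=w[w[:,2]>.05]
print("wheel",np.nanpercentile(w,[1,50,99],axis=0)); 
for y in (.1,.11,.12,.13,.14): 
    k=w[w[:,1]<y]; print(y,len(k),k[:,0].min() if len(k) else 0,k[:,0].max() if len(k) else 0)
E
```

```text
t 15.32 F [-1.  -0.3  0.4] pos [0.4728 0.0028 0.2481] open 87.1
shift now-axes [ 0.154  1.822 -2.244] world [-0.0398 -0.0118 -0.1081]
turn [-0.335  0.001  0.001] deg [-30.1   0.    0.1] shift after-turn [ 0.16   2.701 -1.026]
wheel [[0.4071629  0.11510973 0.10779248]
 [0.49780724 0.20602012 0.11310108]
 [0.59336093 0.30137693 0.17105157]]
0.1 0 0 0
0.11 2 0.4959950375022657 0.4978862977136452
0.12 142 0.45517458308977954 0.5428199163432945
0.13 362 0.44380270025694 0.5609741695918886
0.14 632 0.4303508424361751 0.5699330976949258
```

Request:
drive_tool(
  commands=[
    {"wx": -0.112, "wz": 0, "wy": 0, "dy": 0, "grip": 87, "dx": 0, "dz": 0},
    {"wx": -0.112, "wz": 0, "wy": 0, "dy": 0, "grip": 87, "dx": 0, "dz": 0},
    {"wx": -0.111, "wz": 0, "wy": 0, "dy": 0, "grip": 87, "dx": 0, "dz": 0},
    {"wx": 0, "wz": 0, "wy": -0.11, "dy": 0.3, "grip": 87, "dx": 0.16, "dz": -1},
    {"wx": 0, "wz": 0, "wy": -0.11, "dy": 0.3, "grip": 87, "dx": 0, "dz": 0},
    {"wx": 0, "wz": 0, "wy": -0.11, "dy": 0.3, "grip": 87, "dx": 0, "dz": 0},
    {"wx": 0, "wz": 0, "wy": -0.11, "dy": 0.4, "grip": 87, "dx": 0, "dz": 0},
    {"wx": 0, "wz": 0, "wy": -0.11, "dy": 0.4, "grip": 87, "dx": 0, "dz": 0},
  ],
)

```text
time_s: 16.32
position: [0.4405, -0.0025, 0.1762]
tcp_rot: [[0.848, 0.07, 0.525], [-0.528, 0.025, 0.849], [0.046, -0.997, 0.059]]
force: [-0.3, 0.1, -0.6]
opening: 0.998
```

Request:
drive_tool(
  commands=[
    {"wx": 0, "wz": 0, "wy": -0.11, "dy": 0.4, "grip": 87, "dx": 0, "dz": 0},
    {"wx": 0, "wz": 0, "wy": -0.11, "dy": 0.4, "grip": 87, "dx": 0, "dz": 0},
    {"wx": 0, "wz": 0, "wy": -0.099, "dy": 0.2, "grip": 87, "dx": 0, "dz": 0},
    {"wx": 0, "wz": 0, "wy": 0, "dy": 0, "grip": 87, "dx": 0, "dz": 0},
  ],
)

```text
time_s: 16.82
position: [0.4428, -0.0011, 0.1361]
tcp_rot: [[0.996, 0.068, 0.06], [-0.062, 0.026, 0.998], [0.067, -0.997, 0.03]]
force: [-0.6, 0.9, -0.4]
opening: 1.003
```

```bash
python3 - <<'E'
from h import *
from rig import bot
a=np.radians(85.9); plan(bot.read_state(),[.433,-.009,.025],toolR([0,0,-1],[np.cos(a),np.sin(a),0]))
E
```

```text
t 16.82 F [-0.6  0.9 -0.4] pos [ 0.4428 -0.0011  0.1361] open 87.2
shift now-axes [-0.416  2.748 -0.295] world [-0.0098 -0.0079 -0.1111]
turn [-0.019  0.006  0.042] deg [-1.7  0.6  3.8] shift after-turn [-0.229  2.778 -0.214]
```

Request:
drive_tool(
  commands=[
    {"wx": -0.019, "wz": 0.042, "wy": 0.006, "dy": 0, "grip": 87, "dx": -0.23, "dz": -0.21},
    {"wx": 0, "wz": 0, "wy": 0, "dy": 0.9, "grip": 87, "dx": 0, "dz": 0},
    {"wx": 0, "wz": 0, "wy": 0, "dy": 0.9, "grip": 87, "dx": 0, "dz": 0},
    {"wx": 0, "wz": 0, "wy": 0, "dy": 0.3, "grip": 87, "dx": 0, "dz": 0},
    {"wx": 0, "wz": 0, "wy": 0, "dy": 0, "grip": 87, "dx": 0, "dz": 0},
    {"wx": 0, "wz": 0, "wy": 0, "dy": 0, "grip": 87, "dx": 0, "dz": 0},
  ],
)

```text
time_s: 17.58
position: [0.434, -0.0083, 0.0527]
tcp_rot: [[0.998, 0.004, 0.068], [-0.068, -0.001, 0.998], [0.004, -1.0, -0.0]]
force: [0.1, 0.2, 0.3]
opening: 0.999
```

```bash
python3 - <<'E'
from h import *
from rig import bot
a=np.radians(85.9); plan(bot.read_state(),[.433,-.009,.025],toolR([0,0,-1],[np.cos(a),np.sin(a),0]))
E
```

```text
t 17.57 F [0.1 0.2 0.3] pos [ 0.434  -0.0083  0.0527] open 86.9
shift now-axes [-0.027  0.692 -0.02 ] world [-0.001  -0.0007 -0.0277]
turn [0.    0.002 0.002] deg [0.  0.2 0.2] shift after-turn [-0.024  0.692 -0.02 ]
```

Request:
drive_tool(
  commands=[
    {"wx": 0, "wz": 0.002, "wy": 0.002, "dy": 0.4, "grip": 87, "dx": -0.025, "dz": -0.02},
    {"wx": 0, "wz": 0, "wy": 0, "dy": 0.29, "grip": 70, "dx": 0, "dz": 0},
    {"wx": 0, "wz": 0, "wy": 0, "dy": 0, "grip": 40, "dx": 0, "dz": 0},
    {"wx": 0, "wz": 0, "wy": 0, "dy": 0, "grip": 30, "dx": 0, "dz": 0},
    {"wx": 0, "wz": 0, "wy": 0, "dy": 0, "grip": 10, "dx": 0, "dz": 0},
    {"wx": 0, "wz": 0, "wy": 0, "dy": 0, "grip": 5, "dx": 0, "dz": 0},
    {"wx": 0, "wz": 0, "wy": 0, "dy": 0, "grip": 5, "dx": 0, "dz": 0},
    {"wx": 0, "wz": 0, "wy": 0, "dy": 0, "grip": 5, "dx": 0, "dz": 0},
  ],
)

```text
time_s: 18.58
position: [0.4324, -0.0087, 0.0242]
tcp_rot: [[0.998, -0.001, 0.07], [-0.07, 0.0, 0.998], [-0.001, -1.0, 0.0]]
force: [-0.7, 0.4, 1.4]
opening: 0.329
```

Request:
drive_tool(
  commands=[
    {"wx": 0, "wz": 0, "wy": 0, "dy": 0, "grip": 5, "dx": 0, "dz": 0},
    {"wx": 0, "wz": 0, "wy": 0, "dy": 0, "grip": 5, "dx": 0, "dz": 0},
  ],
)

```text
time_s: 18.82
position: [0.4324, -0.0087, 0.0242]
tcp_rot: [[0.998, -0.001, 0.07], [-0.07, 0.0, 0.998], [-0.001, -1.0, 0.0]]
force: [-0.6, 0.6, 2.7]
opening: 0.329
```

Request:
drive_tool(
  commands=[
    {"wx": 0, "wz": 0, "wy": 0, "dy": -0.2, "grip": 5, "dx": 0, "dz": 0},
    {"wx": 0, "wz": 0, "wy": 0, "dy": -0.8, "grip": 5, "dx": 0, "dz": 0},
    {"wx": 0, "wz": 0, "wy": 0, "dy": -0.9, "grip": 5, "dx": 0, "dz": 0},
    {"wx": 0, "wz": 0, "wy": 0, "dy": -0.9, "grip": 5, "dx": 0, "dz": 0},
    {"wx": 0, "wz": 0, "wy": 0, "dy": -0.9, "grip": 5, "dx": 0, "dz": 0},
    {"wx": 0, "wz": 0, "wy": 0, "dy": 0, "grip": 5, "dx": 0, "dz": 0},
  ],
)

```text
time_s: 19.58
position: [0.4336, -0.009, 0.1744]
tcp_rot: [[0.998, 0.004, 0.07], [-0.07, -0.001, 0.998], [0.004, -1.0, -0.001]]
force: [-0.6, 0.1, -2.8]
opening: 0.332
```

```bash
python3 - <<'E'
from h import *
s,p,W=snap("w8"); L=(W-s["position"])@s["tcp_rot"]*1000
m=(abs(L[...,0])<19)&(L[...,1]>-20)&(L[...,1]<40)&(L[...,2]>80)&(L[...,2]<115)
l=L[m]; print("block",len(l),np.percentile(l[:,1],[5,25,50]),np.percentile(l[:,2],[1,5,95,99,99.8]),"x",np.percentile(l[:,0],[1,99]))
for c in (30,42,54,66,78):
    k=L[(abs(L[...,2]-c)<2)&(abs(L[...,0])<4)&(L[...,1]>-20)&(L[...,1]<30)]; print("crest",c,np.percentile(k[:,1],[5,50]) if len(k) else '')
a=np.radians(2.15); plan(s,[.53,.005,.24],toolR([0,0,-1],[np.cos(a),np.sin(a),0]))
E
```

```text
block 6083 [-12.83483296 -12.00107263 -11.17604554] [80.25274056 81.25212108 97.61590196 98.6549091  98.89778136] x [-17.09243092  16.93146569]
crest 30 [-9.65913208 -8.530243  ]
crest 42 [-9.57329704 -8.44151705]
crest 54 [-9.70460316 -8.32564112]
crest 66 [-9.67132119 -8.56686795]
crest 78 [-9.70778395 -8.43966518]
t 19.57 F [-0.6  0.1 -2.8] pos [ 0.4336 -0.009   0.1744] open 28.8
shift now-axes [ 2.386 -1.63   0.515] world [0.0964 0.014  0.0656]
turn [-0.001  0.932  0.003] deg [-0.1 83.8  0.2] shift after-turn [-0.259 -1.64   2.421]
```

Request:
drive_tool(
  commands=[
    {"wx": 0, "wz": 0, "wy": 0.115, "dy": -0.2, "grip": 5, "dx": 0.6, "dz": 0.2},
    {"wx": 0, "wz": 0, "wy": 0.115, "dy": -0.2, "grip": 5, "dx": 0.6, "dz": 0.2},
    {"wx": 0, "wz": 0, "wy": 0.115, "dy": -0.2, "grip": 5, "dx": 0.4, "dz": 0.2},
    {"wx": 0, "wz": 0, "wy": 0.115, "dy": -0.2, "grip": 5, "dx": 0, "dz": 0},
    {"wx": 0, "wz": 0, "wy": 0.115, "dy": -0.2, "grip": 5, "dx": 0, "dz": 0},
    {"wx": 0, "wz": 0, "wy": 0.115, "dy": -0.2, "grip": 5, "dx": 0, "dz": 0},
    {"wx": 0, "wz": 0, "wy": 0.115, "dy": -0.2, "grip": 5, "dx": 0, "dz": 0},
    {"wx": 0, "wz": 0, "wy": 0.115, "dy": -0.2, "grip": 5, "dx": 0, "dz": 0},
  ],
)

```text
time_s: 20.62
position: [0.4986, 0.0002, 0.234]
tcp_rot: [[0.05, -0.007, 0.999], [-0.999, 0.001, 0.05], [-0.002, -1.0, -0.006]]
force: [0.1, 0.5, -2.2]
opening: 0.33
```

Request:
drive_tool(
  commands=[
    {"wx": 0.11, "wz": 0, "wy": 0.012, "dy": 0, "grip": 5, "dx": 0, "dz": 0.2},
    {"wx": 0.11, "wz": 0, "wy": 0, "dy": 0, "grip": 5, "dx": 0, "dz": 0.2},
    {"wx": 0.11, "wz": 0, "wy": 0, "dy": 0, "grip": 5, "dx": 0, "dz": 0.2},
    {"wx": 0, "wz": 0, "wy": 0, "dy": 0, "grip": 5, "dx": 0, "dz": 0},
    {"wx": 0, "wz": 0, "wy": 0, "dy": 0, "grip": 5, "dx": 0, "dz": 0},
  ],
)

```text
time_s: 21.25
position: [0.5237, 0.0027, 0.2388]
tcp_rot: [[0.042, 0.474, 0.879], [-0.999, 0.027, 0.033], [-0.008, -0.88, 0.475]]
force: [0.4, 0.5, -1.9]
opening: 0.324
```

```bash
cat >> h.py <<'E'
def fineplan(b):
    from rig import bot
    S=seatR(np.radians(2.15)); seat=np.array([.638,.0194,.0868])
    plan(bot.read_state(),seat+S@[-.0008,0,b+.0065],toolR(-S[:,2],S[:,0]))
E
python3 -c "
from h import *
fineplan(.05)"
```

```text
t 21.25 F [ 0.4  0.5 -1.9] pos [0.5237 0.0027 0.2388] open 28.2
shift now-axes [-0.28   3.3    0.663] world [ 0.0854  0.0156 -0.1035]
turn [ 0.018 -0.    -0.006] deg [ 1.6 -0.  -0.5] shift after-turn [-0.31   3.314  0.568]
```

Request:
drive_tool(
  commands=[
    {"wx": 0.018, "wz": -0.006, "wy": 0, "dy": 0.6, "grip": 5, "dx": -0.3, "dz": 0.6},
    {"wx": 0, "wz": 0, "wy": 0, "dy": 0.9, "grip": 5, "dx": 0, "dz": 0},
    {"wx": 0, "wz": 0, "wy": 0, "dy": 0.9, "grip": 5, "dx": 0, "dz": 0},
    {"wx": 0, "wz": 0, "wy": 0, "dy": 0.6, "grip": 5, "dx": 0, "dz": 0},
    {"wx": 0, "wz": 0, "wy": 0, "dy": 0.3, "grip": 5, "dx": 0, "dz": 0},
    {"wx": 0, "wz": 0, "wy": 0, "dy": 0, "grip": 5, "dx": 0, "dz": 0},
    {"wx": 0, "wz": 0, "wy": 0, "dy": 0, "grip": 5, "dx": 0, "dz": 0},
  ],
)

```text
time_s: 22.12
position: [0.6104, 0.0184, 0.1369]
tcp_rot: [[0.038, 0.502, 0.864], [-0.999, 0.019, 0.033], [0.001, -0.864, 0.503]]
force: [0.7, -0.1, -1.8]
opening: 0.331
```

```bash
python3 -c "
from h import *
fineplan(.012)"
```

```text
t 22.12 F [ 0.7 -0.1 -1.8] pos [0.6104 0.0184 0.1369] open 28.8
shift now-axes [ 0.001  0.967 -0.05 ] world [ 0.0177  0.0006 -0.0344]
turn [-0.002  0.     0.   ] deg [-0.2  0.   0. ] shift after-turn [ 0.001  0.967 -0.047]
```

Request:
drive_tool(
  commands=[
    {"wx": -0.002, "wz": 0, "wy": 0, "dy": 0.4, "grip": 5, "dx": 0, "dz": -0.045},
    {"wx": 0, "wz": 0, "wy": 0, "dy": 0.4, "grip": 5, "dx": 0, "dz": 0},
    {"wx": 0, "wz": 0, "wy": 0, "dy": 0.15, "grip": 5, "dx": 0, "dz": 0},
    {"wx": 0, "wz": 0, "wy": 0, "dy": 0, "grip": 5, "dx": 0, "dz": 0},
    {"wx": 0, "wz": 0, "wy": 0, "dy": 0, "grip": 5, "dx": 0, "dz": 0},
  ],
)

```text
time_s: 22.75
position: [0.6273, 0.0188, 0.1036]
tcp_rot: [[0.037, 0.5, 0.865], [-0.999, 0.018, 0.033], [0.001, -0.866, 0.501]]
force: [-0.2, 0.3, -2.3]
opening: 0.328
```

```bash
python3 -c "
from h import *
fineplan(0)"
```

```text
t 22.75 F [-0.2  0.3 -2.3] pos [0.6273 0.0188 0.1036] open 28.5
shift now-axes [-0.004  0.335  0.001] world [ 0.0067  0.0004 -0.0116]
turn [-0.     0.     0.001] deg [-0.   0.   0.1] shift after-turn [-0.004  0.335  0.001]
```

Request:
drive_tool(
  commands=[
    {"wx": 0, "wz": 0, "wy": 0, "dy": 0.1, "grip": 5, "dx": 0, "dz": 0},
    {"wx": 0, "wz": 0, "wy": 0, "dy": 0.08, "grip": 5, "dx": 0, "dz": 0},
    {"wx": 0, "wz": 0, "wy": 0, "dy": 0.05, "grip": 5, "dx": 0, "dz": 0},
    {"wx": 0, "wz": 0, "wy": 0, "dy": 0.03, "grip": 5, "dx": 0, "dz": 0},
    {"wx": 0, "wz": 0, "wy": 0, "dy": 0, "grip": 5, "dx": 0, "dz": 0},
  ],
)

```text
time_s: 23.38
position: [0.6323, 0.019, 0.0937]
tcp_rot: [[0.037, 0.499, 0.866], [-0.999, 0.018, 0.032], [0.001, -0.866, 0.499]]
force: [0.2, 0.7, -1.7]
opening: 0.331
```

Request:
drive_tool(
  commands=[
    {"wx": 0, "wz": 0, "wy": 0, "dy": 0.02, "grip": 5, "dx": 0, "dz": 0},
    {"wx": 0, "wz": 0, "wy": 0, "dy": 0.02, "grip": 5, "dx": 0, "dz": 0},
    {"wx": 0, "wz": 0, "wy": 0, "dy": 0, "grip": 5, "dx": 0, "dz": 0},
  ],
)

```text
time_s: 23.75
position: [0.6332, 0.019, 0.0924]
tcp_rot: [[0.037, 0.499, 0.866], [-0.999, 0.018, 0.032], [0.001, -0.866, 0.5]]
force: [0.1, -1.1, -2.1]
opening: 0.331
```

Request:
drive_tool(
  commands=[
    {"wx": 0, "wz": 0, "wy": 0, "dy": 0.02, "grip": 5, "dx": 0, "dz": 0},
    {"wx": 0, "wz": 0, "wy": 0, "dy": 0.01, "grip": 5, "dx": 0, "dz": 0},
    {"wx": 0, "wz": 0, "wy": 0, "dy": 0, "grip": 5, "dx": 0, "dz": 0},
  ],
)

```text
time_s: 24.12
position: [0.6337, 0.0191, 0.0914]
tcp_rot: [[0.037, 0.499, 0.866], [-0.999, 0.018, 0.032], [0.001, -0.866, 0.5]]
force: [-0.6, -0.1, -1.5]
opening: 0.329
```

Request:
drive_tool(
  commands=[
    {"wx": 0, "wz": 0, "wy": 0, "dy": 0.015, "grip": 5, "dx": 0, "dz": 0},
    {"wx": 0, "wz": 0, "wy": 0, "dy": 0.01, "grip": 5, "dx": 0, "dz": 0},
    {"wx": 0, "wz": 0, "wy": 0, "dy": 0, "grip": 5, "dx": 0, "dz": 0},
  ],
)

```text
time_s: 24.5
position: [0.634, 0.0191, 0.091]
tcp_rot: [[0.037, 0.5, 0.865], [-0.999, 0.018, 0.033], [0.001, -0.866, 0.5]]
force: [-3.9, -0.0, 4.6]
opening: 0.322
```

Contact is along the cradle normal at home depth. Release and back off.

Request:
drive_tool(
  commands=[
    {"wx": 0, "wz": 0, "wy": 0, "dy": 0, "grip": 34, "dx": 0, "dz": 0},
    {"wx": 0, "wz": 0, "wy": 0, "dy": 0, "grip": 45, "dx": 0, "dz": 0},
    {"wx": 0, "wz": 0, "wy": 0, "dy": 0, "grip": 60, "dx": 0, "dz": 0},
    {"wx": 0, "wz": 0, "wy": 0, "dy": 0, "grip": 60, "dx": 0, "dz": 0},
    {"wx": 0, "wz": 0, "wy": 0, "dy": -0.5, "grip": 60, "dx": 0, "dz": 0},
    {"wx": 0, "wz": 0, "wy": 0, "dy": -1, "grip": 60, "dx": 0, "dz": 0},
    {"wx": 0, "wz": 0, "wy": 0, "dy": -1, "grip": 70, "dx": 0, "dz": 0},
    {"wx": 0, "wz": 0, "wy": 0, "dy": -1, "grip": 87, "dx": 0, "dz": 0},
  ],
)

```text
time_s: 25.5
position: [0.5635, 0.0165, 0.2126]
tcp_rot: [[0.037, 0.499, 0.866], [-0.999, 0.018, 0.032], [0.001, -0.867, 0.499]]
force: [-0.5, -0.8, 0.1]
opening: 0.842
```

Request:
drive_tool(
  commands=[
    {"wx": 0, "wz": 0, "wy": 0, "dy": -1, "grip": 87, "dx": 0, "dz": -0.5},
    {"wx": 0, "wz": 0, "wy": 0, "dy": -1, "grip": 87, "dx": 0.3, "dz": -0.8},
    {"wx": 0, "wz": 0, "wy": 0, "dy": 0, "grip": 87, "dx": 0.5, "dz": 0},
    {"wx": 0, "wz": 0, "wy": 0, "dy": 0, "grip": 87, "dx": 0.5, "dz": 0},
    {"wx": 0, "wz": 0, "wy": 0, "dy": 0, "grip": 87, "dx": 0, "dz": 0},
    {"wx": 0, "wz": 0, "wy": 0, "dy": 0, "grip": 87, "dx": 0, "dz": 0},
  ],
)

```text
time_s: 26.25
position: [0.4809, -0.038, 0.2549]
tcp_rot: [[0.037, 0.498, 0.866], [-0.999, 0.019, 0.032], [-0.0, -0.867, 0.499]]
force: [-0.2, 0.2, -0.3]
opening: 1.0
```

```bash
python3 - <<'E'
from h import *
from rig import imaging
s,p,W=snap("w9"); print(s["position"],s["time_s"],s["force"])
print("fine"); seated(W,np.array([.638,.0194,.0868]),np.radians(2.15))
p,d=imaging.capture("top"); _,_,K,T=load("top"); Wt=world(d,K,T)
print("coarse, top cam"); seated(Wt,np.array([.6333,-.2362,.0865]),np.radians(7.65))
p0=load("top")[0]
for n,(u,v) in dict(white=(243,151),green=(359,212),tile=(241,216)).items():
    a=p0[v-14:v+14,u-14:u+14]; r=cv2.matchTemplate(p[v-30:v+30,u-30:u+30],a,cv2.TM_CCOEFF_NORMED); print(n,cv2.minMaxLoc(r)[1::2],"(16,16)=unmoved")
E
```

```text
[ 0.48093194 -0.0379812   0.25490639] 26.25 [-0.15258187  0.24198134 -0.27577712]
fine
n 6070 x extent [-96.9 -95.7  95.6  96.6]
-100 -86 511 y range [-17.7  16.4] top z [17.2 18.4 19.1]
-82 -40 1065 y range [-13.8  13.2] top z [10.3 14.4 15.3]
-30 30 1708 y range [-13.7  12.8] top z [10.2 14.1 15.2]
40 82 1351 y range [-13.9  13. ] top z [10.3 14.3 15.3]
86 100 595 y range [-17.9  16.4] top z [17.4 18.6 19.4]
coarse, top cam
n 1034 x extent [-96.5 -94.5  98.3  98.9]
-100 -86 83 y range [-18.2  16.2] top z [17.4 20.7 23.2]
-82 -40 212 y range [-21.2  20. ] top z [10.4 16.3 18.3]
-30 30 270 y range [-14.4  12.8] top z [10.9 15.7 18. ]
40 82 231 y range [-19.2  19.8] top z [10.6 15.7 17.8]
86 100 107 y range [-17.6  15.8] top z [17.7 20.8 23. ]
white (0.9990664124488831, (16, 16)) (16,16)=unmoved
green (0.9991801381111145, (16, 16)) (16,16)=unmoved
tile (0.941409707069397, (16, 16)) (16,16)=unmoved
```

View pics/w9.png

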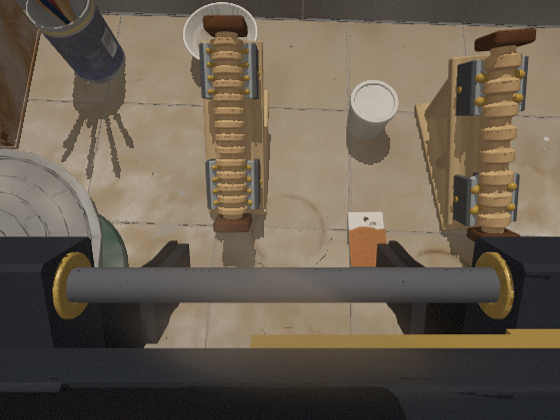

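Both rollers are home (crests about 15 mm above the seat axis, ends symmetric) and the pots and tile have not moved. I'm handing in.

```bash
python3 -c "
from rig import workorder
print(workorder.hand_in())"
```

```text
the job is handed in; nothing more can be done
None
```

Both rollers are seated in their matching gauges and the job is handed in, at about 26 s of the 50 s allowed. The coarse roller went into the right gauge and the fine roller into the left one. Each was lowered in line with its cradle and let go.

- **Seating, wrist camera:** the rib tops sit about 14–15.5 mm above the seat axis. Fully home is 15 mm; off the teeth they would stand about 5 mm higher. The ends are even about the seat to within about 1 mm, and both rollers are in line with their cradles.
- **Coarse roller, top camera:** this coarser check agreed, but put the roller about 1–2 mm further up the slope than the wrist view did, still inside the 6 mm limit.
- **Forces:** the highest wrist reading I took during seating was about 9 N. I only read it at the end of each move.
- **Pots and tile:** the before-and-after top pictures showed no shift of either pot or the tile. The tile's match was a little weaker (0.94 against 0.999), but at the same spot.
- **Not checked:** I took no second reading to confirm the rollers were still. No check failed.

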